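Take the wide cartridge from the dust cabinet and hold it tipped for inspection

TASK

Swing the dust cabinet's clear door open by its post handle, to a right angle or beyond, and leave it open. Then draw the wide cartridge up out of its slot, lift it a hand's breadth (10 cm) clear above the cabinet and tip it about 45 degrees, so that its screwed back looks up at a slant, its contact edge stays the lower one and its long edges stay level. Finish while still holding it so, raised and still, in the gripper; leave the small cartridge and everything else on the bench where it is.

Things in the scene. Friction and masses are not known exactly. Their poses are not given: they have to be found in the camera images.
- cabinet: Fixed grey dust cabinet, 170 mm deep (x) x 160 wide (y) x 102 high, walls and floor 6 thick. Origin: centre of its underside on the bench; +x points from the door side to its back wall. Front and roof are the door's. Two equal slots along its y axis lie at x = -30 and +30; a cartridge stands upright in each, which one varies. 42 mm or more are free before and behind each cartridge.
- slot_front (a point): Centre of the slot nearer the door, at its floor, 6 mm above the bench. Both slots are 20.4 mm wide, 120 long, with black rims reaching to 28 mm above the bench.
- slot_back (a point): The same point of the slot nearer the cabinet's back wall.
- door (a joint): Door angle (rad): 0 closed, grows as it opens, to 2.1 at most; starts 0 to 0.3. The door is clear acrylic in one piece: a front panel 5 mm thick and a flat roof over the whole cabinet, top at 109 mm. It swings out towards the robot, clockwise seen from above, roof and all; from about 1.6 rad nothing lies over the cabinet. Light friction (under 1.5 N at the handle) keeps it where left.
- door_handle (a point): Grip point on the door handle, 100 mm above the bench, on the axis of an upright round steel post: 12 mm diameter, free top at 118 mm, 31 clear of the panel's outer face (axis 37 out from the hinge axis, 115 along the door from it). Its foot, at 55 mm, bends to the panel. Pinch it from above; being round, it can turn between the fingers.
- door_hinge (a point): Point on the door's vertical hinge axis, 100 mm above the bench, at the cabinet's front corner on its +y side (left as seen from the robot).
- cartridge: The wide grey cartridge, loose: 18 mm thick (x) x 116 wide (y) x 75 high (z), 63 to 117 g, its top 18 mm narrowed to 100 wide. Origin: centre of its underside, the contact edge (dark opening). z points to its top, +x out of its back (two dark screws), -x out of the paper-label face. It starts upright in a slot, back towards the cabinet's back wall.
- cartridge_mid (a point): Centre of the wide cartridge, 37.5 mm above its underside.
- small_cartridge: The small grey cartridge in the other slot, loose: 18 mm thick x 84 wide x 64 high. Origin: centre of its underside, z up. To be left alone.
- casing: Bystander (mm): half of a translucent purple handheld casing, an open shell 78 x 128 x 16, lying left of the cabinet. Origin: centre of its underside.
- spudger: Bystander (mm): steel spudger with black grip, 167 long along its x axis, 12 high, lying right of the cabinet. Origin: under its middle.
- tip_stand: Bystander (mm): squat brass soldering tip stand, 52 diameter, 46 high with its tips, right of the cabinet. Origin: centre of its underside.
- screwdriver: Bystander (mm): screwdriver lying on the bench, well to the right. Origin: under it.
- screw_jar: Bystander (mm): glass jar with steel cap, 48 diameter, 55 high, to the left. Origin: centre of its underside.
- parts_tray: Bystander (mm): white tray 85 x 140 x 25, in front of the cabinet to the right. Origin: centre of its underside.

How it is judged:
On the way, in this order (a step that is already met when the one before it is completed fails the run):
1. the door is being swung open by its handle: half open, with the gripper at the handle (value of joint door above 0.7 rad and distance between the grasp point and door_handle below 0.06 m).
2. the door is swung open to about a right angle (value of joint door above 1.4 rad), for 0.2 s.
3. the wide cartridge is drawn up out of its slot in the fingers (height (world z) of cartridge above 0.05 m and contact force between the fingers and cartridge above 0.5 N), for 0.1 s.
At the end, for the whole second after the job is handed in: Door open beyond 1.3 rad; wide cartridge held still in the fingers (under 30 mm/s, 0.2 rad/s), off the cabinet, centre over 190 mm above the bench, back's normal 25 to 65 degrees from straight up, contact edge lower, long axis level within 20 degrees (value of joint door above 1.3 rad and height (world z) of cartridge_mid above 0.19 m and contact force between the fingers and cartridge above 0.5 N and contact force between cartridge and cabinet below 0.1 N and angle between cartridge's own x axis and vertical between 0.44 and 1.13 rad and angle between cartridge's own y axis and vertical between 1.22 and 1.92 rad and angle between cartridge's own z axis and vertical below 1.2 rad and linear speed of cartridge below 0.03 m/s and angular speed of cartridge below 0.2 rad/s); the arm keeps its last pose, push and grip.
It fails at once if the small cartridge is shifted or pulled out (moved over 30 mm) (distance of small_cartridge from where it was at the start of the episode above 0.03 m).
It fails at once if another thing on the bench is moved over 30 mm (distance of any of casing, spudger, tip_stand, screwdriver, screw_jar, parts_tray from where it was at the start of the episode above 0.03 m).
It also fails if it takes over 58 s, if anything falls off the work surface, if the arm or the gripper's body presses on something with over 40 N, if the wrist force passes 120 N, or if a joint passes its speed limit or range.

ROBOT

A 6-joint arm with a two-finger parallel gripper is mounted at the origin on the work surface. World frame = base frame: x ahead of the robot, y to its left, z up, the work surface at z = 0. Lengths are in m, angles in rad, forces in N, time in s.
With the tool pointing down it reaches from about 0.4 to 0.925 m from the base axis. Payload 12.5 kg.
Tool frame: the origin (TCP) lies midway between the tips of the shut fingers; the grasp point (between the pads) lies 19 mm behind it; z points along the fingers, y is the line along which they close (so a half turn about z gives the same grasp; the last joint's range is limited). The gripper opens to 95 mm and grips with 3 to 60 N. Pads are 20 mm wide; open, the fingers measure 119 mm over their backs; the gripper's body (75 mm by 180 mm) begins 59 mm behind the grasp point.
Start: joints at [1.168, 0.491, 1.559, -0, 1.092, -0.106], TCP at [0.183, 0.598, 0.185] pointing down, gripper open.
Joint ranges: [-3.1, 3.1], [-0.84, 2.19], [0.05, 2.79], [-1.13, 4.28], [0.06, 2.93], [-2.69, 2.69]. Speed limits (rad/s): [2.22, 2.22, 2.79, 3.14, 3.14, 3.14].

INTERFACE

Orientations are given as a unit quaternion [w, x, y, z].
In Python, from cell import * gives the robot as it stands.
- The arm moves only by the shell command python3 -m creep 'ROWS'. ROWS is JSON, a list that holds one entry, the list of rows, each a list of 7 numbers: the shift along the tool's x, y, z each as a share of 30 mm, from -1 to 1, then the turn, a rotation vector about the tool's x, y, z each as a share of 5 degrees, from -1 to 1, then the opening, from -1 (shut) to 1 (fully open). A call has 1 to 20 rows; each row shifts and turns the commanded pose from where the row before left it, along the tool's axes as they then stand; what a row does not reach is not made up. A row lasts 1/8 s, in which the tool goes at most 62.5 mm and 10.7 degrees, less where a joint would pass 70% of its speed; a pose out of reach is approached as far as the arm can. A call with a number of a shift or a turn outside -1 to 1 is refused whole. A call with a gripper value outside its range is refused whole. The fingers move at their own pace and stop on an object; the grip force is fixed at half the most. Time passes only in rows, so rows that do not move let the fingers close. It gives the time, the measured TCP pose, the force, the opening and the grip force at its end, in the units of the state.
- observe(): the state, without advancing time (a new reading comes with each control period).
- camera(name): name is "scene" or "side" or "wrist"; returns (picture, depth): 400x640x3 uint8, red, green, blue; 400x640 float32, m along the optical axis (not along the pixel's ray), 0 where there is no reading.
- camera_info(name): a dict with "fx", "fy", "cx", "cy" (pixels), "dist_coeffs" ([k1, k2, p1, p2, k3] as OpenCV has them; the pictures are not rectified), "camera_from_world" (4x4, takes a point from world to camera coordinates); the wrist camera has in their place "hand_eye" (4x4, takes a point from camera to tool coordinates, whose origin is the TCP and whose axes are the flange's). Camera axes: x right, y down, z forward; pixel columns grow to the right and rows downward; lengths in m; the calibration is good to about 2 mm. A picture is of the moment at which its call begins: read the wrist's pose just before it. camera_info takes no time and is no camera call.
- job_done(): hands the job in; it is judged then, once.
Trained networks look in the newest picture that a camera, given by its name, has taken for a name from the list of things; names that differ only in an ending like _2 or _b are one class to them, and where a whole thing is asked for, a point or a joint stands for the part that bears it (a point fixed in the world has none). Each returns a list of dicts, best first, with "confidence" (0 to 1); they miss things now and then, are a little off and sometimes report something else, mostly with a low value. They report only what shows in the picture. A call takes as long as a camera call.
- regions_of(camera, query): "mask" (400x640 bool, what is visible of it).
- pinpoint(camera, query): "location" ([x, y, z] in m, in world coordinates, good to about 4 mm: a listed point, or the origin of a listed thing).
The state is a dict: "clock": time; "joints": joint angles; "joint_vel": joint speeds; "joint_torque": joint torques, N m; "eef_pos": TCP position; "tool_rot": TCP orientation; "ft_force": force on the tool from outside, world axes, zero at the start; "moment": the same for the moment, N m; "width": finger opening in m; "grasp_force": force on a finger pad.
Only numpy, scipy, OpenCV 4.12 (cv2) and the standard library are available. Lean on these libraries where they do the work, as an engineer would, in place of code of your own. Each camera call takes 0.05 s, during which the arm holds its last target. There are 200 camera calls.

## Working session

There is one attempt and no reset: what is moved stays moved. The work goes in short steps, Python scripts to look and compute and a shell command to move; the robot and the scene stay as the last step left them, time stands still between calls to the robot, and variables do not carry over. Pictures are saved under pics/ and viewed, at most 10 in all, crops included, and the job is handed in when it is done.

```bash
mkdir -p pics; ls; cat > look.py <<'E'
from cell import *
import cv2, numpy as np
E
python3 - <<'E'
from look import *
s=observe(); print({k:np.round(v,3).tolist() for k,v in s.items()})
ims=[]
for c in("scene","side"):
    p,d=camera(c); ims.append(p)
    for q in("cabinet","slot_front","slot_back","door_handle","door_hinge","cartridge","cartridge_mid","small_cartridge","tip_stand","screw_jar","casing","parts_tray","spudger"):
        print(c,q,[(np.round(r["location"],3).tolist(),round(r["confidence"],2)) for r in pinpoint(c,q)[:2]])
    cv2.imwrite(f"pics/{c}0.png",p[:,:,::-1])
E
```

```text
pics
{'clock': 0.0, 'joints': [1.168, 0.492, 1.559, -0.0, 1.092, -0.106], 'joint_vel': [0.001, 0.004, 0.0, 0.001, 0.0, 0.001], 'joint_torque': [-0.003, -61.262, -25.819, 0.069, 0.048, -0.0], 'eef_pos': [0.183, 0.597, 0.185], 'tool_rot': [-0.0, 0.148, 0.989, -0.001], 'ft_force': [-0.038, 0.661, 0.236], 'moment': [0.081, -0.01, 0.052], 'grasp_force': 0.0, 'width': 0.095}
scene cabinet [([0.633, 0.058, -0.001], 0.55)]
scene slot_front [([0.64, -0.152, 0.004], 0.41)]
scene slot_back [([0.663, 0.064, 0.008], 0.93)]
scene door_handle [([0.499, 0.016, 0.101], 0.84)]
scene door_hinge [([0.542, 0.125, 0.101], 0.55)]
scene cartridge [([0.664, 0.064, 0.005], 0.2)]
scene cartridge_mid [([0.661, 0.063, 0.005], 0.65)]
scene small_cartridge [([0.663, 0.062, 0.008], 0.56)]
scene tip_stand [([0.687, -0.076, 0.0], 0.61)]
scene screw_jar [([0.353, 0.394, -0.002], 0.62)]
scene casing [([0.577, 0.233, 0.003], 0.58)]
scene parts_tray [([0.408, -0.231, 0.004], 0.57)]
scene spudger [([0.639, -0.152, -0.0], 0.55)]
side cabinet [([0.636, 0.059, -0.0], 0.56), ([0.687, -0.073, 0.004], 0.32)]
side slot_front [([0.606, 0.056, 0.007], 0.88), ([0.406, -0.235, 0.001], 0.71)]
side slot_back []
side door_handle [([0.503, 0.017, 0.102], 0.94), ([0.404, -0.234, 0.002], 0.23)]
side door_hinge [([0.539, 0.132, 0.103], 0.95)]
side cartridge [([0.61, 0.056, 0.006], 0.42), ([0.608, 0.054, 0.005], 0.25)]
side cartridge_mid [([0.606, 0.056, 0.043], 0.41)]
side small_cartridge [([0.638, -0.154, 0.0], 0.17)]
side tip_stand [([0.688, -0.074, 0.003], 0.8)]
side screw_jar [([0.346, 0.39, 0.001], 0.64), ([0.408, -0.46, -0.001], 0.46)]
side casing [([0.575, 0.231, 0.001], 0.66)]
side parts_tray [([0.404, -0.236, -0.002], 0.69)]
side spudger [([0.64, -0.154, -0.001], 0.69)]
```

View pics/scene0.png

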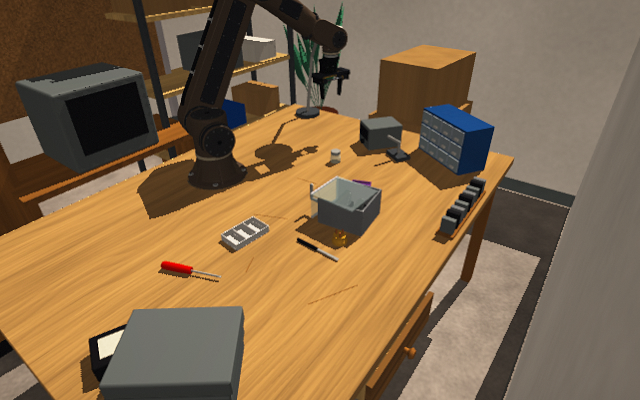

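View pics/side0.png

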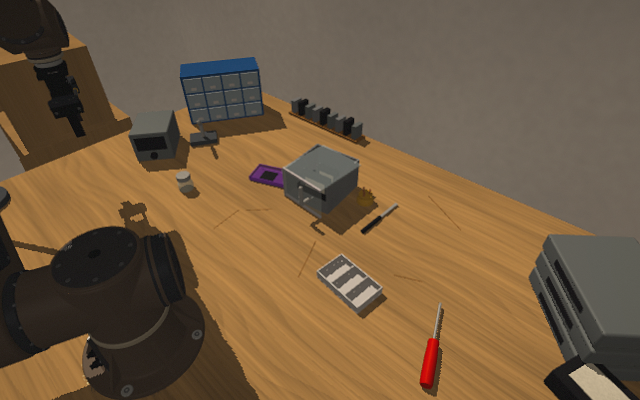

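The scene view (cabinet near px 345,205) and the side view (cabinet near px 320,180) agree with the network. The handle is at about (0.501, 0.017) and the hinge at about (0.540, 0.129), so the cabinet yaw is about 7° and the door is at about 0.15 rad. Next I go above the handle.

```bash
R="[-0.99,-0.96,0,0,0,0,0.05]"; python3 -m creep '[[[-0.99,-0.96,0,0,0,0,0.05],[-0.99,-0.96,0,0,0,0,0.05],[-0.99,-0.96,0,0,0,0,0.05],[-0.99,-0.96,0,0,0,0,0.05],[-0.99,-0.96,0,0,0,0,0.05],[-0.99,-0.96,0,0,0,0,0.05],[-0.99,-0.96,0,0,0,0,0.05],[-0.99,-0.96,0,0,0,0,0.05],[-0.99,-0.96,0,0,0,0,0.05],[-0.99,-0.96,0,0,0,0,0.05],[-0.99,-0.96,0,0,0,0,0.05],[-0.99,-0.96,0,0,0,0,0.05],[-0.99,-0.96,0,0,0,0,0.05],[-0.99,-0.96,0,0,0,0,0.05],[-0.99,-0.96,0,0,0,0,0.05],[-0.99,-0.96,0,0,0,0,0.05],[0,0,0,0,0,0,0.05],[0,0,0,0,0,0,0.05]]]'
cat >> look.py <<'E'
from scipy.spatial.transform import Rotation as Ro
def tool():
    s=observe(); R=Ro.from_quat(np.roll(s["tool_rot"],-1)).as_matrix()
    return np.array(s["eef_pos"]),R,s
def to(target):
    p,R,s=tool(); return R.T@(np.array(target)-p)/0.03
def pin(cams,qs):
    for c in cams:
        im,d=camera(c)
        for q in qs: print(c,q,[(np.round(r["location"],3).tolist(),round(r["confidence"],2)) for r in pinpoint(c,q)[:2]])
    return im
E
python3 - <<'E'
from look import *
p,R,s=tool();print(p,R.round(3).tolist(),s["joints"],s["width"])
im=pin(["side","scene","wrist"],["door_handle","door_hinge","cartridge_mid","small_cartridge","cabinet","slot_front","slot_back"])
cv2.imwrite("pics/w1.png",im[:,:,::-1])
print("to grasp",to([.501,.0165,.083]))
E
```

```text
clock: 3.65
eef_pos: [0.502, 0.0184, 0.1851]
tool_rot: [-0.0, 0.148, 0.989, 0.0]
ft_force: [-0.5, 0.2, -0.8]
width: 0.0499
grasp_force: 0.0
[0.5020003  0.01838936 0.18511481] [[-0.956, 0.293, -0.0], [0.293, 0.956, 0.0], [0.001, 0.0, -1.0]] [-9.51076661e-02  3.17773414e-01  1.85334112e+00  3.15194443e-04
  9.70987216e-01 -1.36886754e+00] 0.04993362393567081
side door_handle [([0.504, 0.015, 0.101], 0.94), ([0.687, -0.073, 0.003], 0.42)]
side door_hinge [([0.541, 0.132, 0.101], 0.62)]
side cartridge_mid [([0.607, 0.055, 0.045], 0.44)]
side small_cartridge []
side cabinet [([0.638, 0.061, 0.001], 0.64), ([0.406, -0.236, 0.0], 0.16)]
side slot_front [([0.606, 0.055, 0.005], 0.69)]
side slot_back []
scene door_handle [([0.496, 0.015, 0.1], 0.76)]
scene door_hinge [([0.542, 0.126, 0.103], 0.73)]
scene cartridge_mid []
scene small_cartridge [([0.667, 0.064, 0.007], 0.54)]
scene cabinet [([0.638, 0.059, -0.001], 0.79)]
scene slot_front [([0.576, 0.234, 0.001], 0.43)]
scene slot_back [([0.664, 0.06, 0.006], 0.96)]
wrist door_handle [([0.5, 0.017, 0.097], 0.72)]
wrist door_hinge [([0.544, 0.129, 0.1], 0.75)]
wrist cartridge_mid []
wrist small_cartridge []
wrist cabinet []
wrist slot_front [([0.573, 0.23, 0.003], 0.48)]
wrist slot_back []
to grasp [ 0.03072139 -0.06393083  3.40744301]
```

View pics/w1.png

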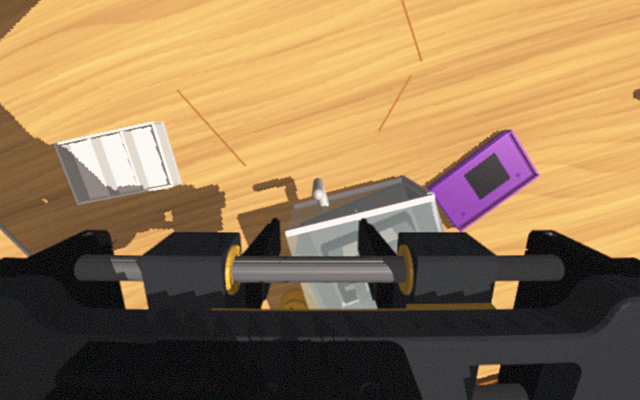

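The wrist view shows the post at px (320,190), centred between the fingers. I descend and pinch it.

```bash
python3 -m creep '[[[0.05,-0.06,0.6,0,0,0,0.05],[0,0,0.7,0,0,0,0.05],[0,0,0.7,0,0,0,0.05],[0,0,0.7,0,0,0,0.05],[0,0,0.7,0,0,0,0.05],[0,0,0,0,0,0,0.05],[0,0,0,0,0,0,-1],[0,0,0,0,0,0,-1],[0,0,0,0,0,0,-1],[0,0,0,0,0,0,-1],[0,0,0,0,0,0,-1],[0,0,0,0,0,0,-1]]]'
python3 - <<'E'
from look import *
p,R,s=tool()
H=np.array([.5415,.129]); yaw=np.deg2rad(6.7)
v=p[:2]-H; r=np.hypot(*v); a=np.arctan2(v[1],v[0]); print(r,np.rad2deg(a))
q=p[:2].copy()
for k in range(1,22):
    b=a-np.deg2rad(5*k); n=H+.1208*np.array([np.cos(b),np.sin(b)])
    d=R.T@np.r_[n-q,0]/.03; q=n; print(k,d[:2].round(2),n.round(3))
E
```

```text
clock: 6.35
eef_pos: [0.5007, 0.017, 0.0834]
tool_rot: [0.0, 0.148, 0.989, 0.0]
ft_force: [0.7, 3.5, 1.4]
width: 0.0082
grasp_force: 29.9
0.11919489009687013 -110.04222907915684
1 [ 0.35 -0.02] [0.49 0.02]
2 [0.35 0.06] [0.481 0.024]
3 [0.34 0.09] [0.472 0.03 ]
4 [0.33 0.12] [0.464 0.037]
5 [0.32 0.15] [0.456 0.044]
6 [0.3  0.18] [0.449 0.051]
7 [0.29 0.2 ] [0.442 0.06 ]
8 [0.27 0.23] [0.437 0.069]
9 [0.25 0.25] [0.432 0.078]
10 [0.22 0.27] [0.428 0.088]
11 [0.2  0.29] [0.425 0.098]
12 [0.17 0.31] [0.423 0.108]
13 [0.15 0.32] [0.421 0.119]
14 [0.12 0.33] [0.421 0.129]
15 [0.09 0.34] [0.421 0.14 ]
16 [0.06 0.35] [0.423 0.15 ]
17 [0.03 0.35] [0.425 0.16 ]
18 [-0.    0.35] [0.428 0.17 ]
19 [-0.03  0.35] [0.432 0.18 ]
20 [-0.06  0.35] [0.437 0.189]
21 [-0.09  0.34] [0.443 0.198]
```

Width is 8.2 mm on a 12 mm post, so the grip may be off the axis. I check before pulling.

```bash
python3 - <<'E'
from look import *
pin(["wrist","side","scene"],["door_handle"])
a=cv2.imread("pics/w1.png")
w,_=camera("wrist"); s,_=camera("side")
c=cv2.resize(s[130:230,260:420],(640,400),interpolation=cv2.INTER_CUBIC)
v=np.vstack([cv2.resize(w[100:300,160:480],(480,300)),cv2.resize(c,(480,300))])
cv2.imwrite("pics/g1.png",v[:,:,::-1])
E
```

```text
wrist door_handle [([0.504, 0.018, 0.098], 0.94), ([0.576, 0.228, 0.001], 0.56)]
side door_handle [([0.504, 0.016, 0.1], 0.69)]
scene door_handle [([0.498, 0.013, 0.103], 0.95), ([0.643, -0.15, 0.0], 0.15)]
```

View pics/g1.png

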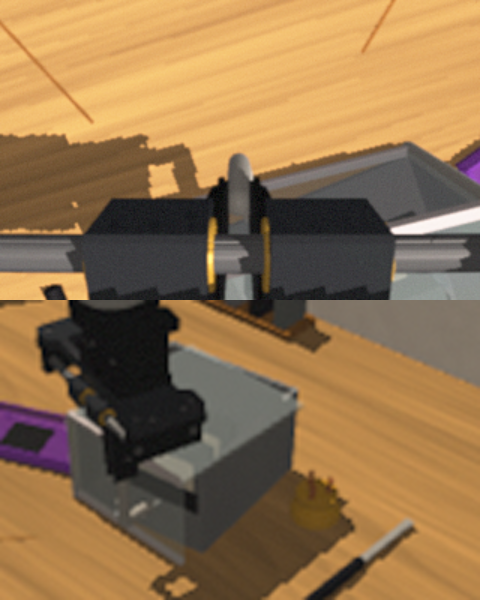

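The post (crop px 240,180) sits between both fingers and all the estimates agree, so the pads are probably soft. I start the swing and check partway.

```bash
python3 -m creep '[[[0.35,0.02,0,0,0,0,-1],[0.35,0.06,0,0,0,0,-1],[0.34,0.09,0,0,0,0,-1],[0.33,0.12,0,0,0,0,-1]]]'
python3 - <<'E'
from look import *
pin(["wrist","side"],["door_handle"]); print(tool()[0])
E
```

```text
clock: 7.25
eef_pos: [0.4655, 0.0377, 0.0834]
tool_rot: [0.002, 0.148, 0.989, 0.001]
ft_force: [10.7, 9.8, -7.3]
width: 0.0087
grasp_force: 29.4
wrist door_handle []
side door_handle [([0.468, 0.037, 0.1], 0.69)]
[0.46546697 0.03776978 0.08340857]
```

The door follows. I continue the arc.

```bash
python3 -m creep '[[[0.32,0.15,0,0,0,0,-1],[0.3,0.18,0,0,0,0,-1],[0.29,0.2,0,0,0,0,-1],[0.27,0.23,0,0,0,0,-1],[0.25,0.25,0,0,0,0,-1],[0,0,0,0,0,0,-1]]]'
python3 - <<'E'
from look import *
p=tool()[0]; v=p[:2]-[.5415,.129]; print(np.hypot(*v),np.rad2deg(np.arctan2(v[1],v[0])))
pin(["wrist","side","scene"],["door_handle"])
E
```

```text
clock: 8.2
eef_pos: [0.4333, 0.0792, 0.0833]
tool_rot: [0.002, 0.148, 0.989, 0.0]
ft_force: [8.3, 5.4, -6.4]
width: 0.0087
grasp_force: 29.6
0.11911605811885884 -155.30636863383108
wrist door_handle []
side door_handle [([0.435, 0.078, 0.101], 0.85), ([0.639, -0.153, -0.0], 0.5)]
scene door_handle [([0.433, 0.076, 0.102], 0.81)]
```

```bash
python3 -m creep '[[[0.22,0.27,0,0,0,0,-1],[0.2,0.29,0,0,0,0,-1],[0.17,0.31,0,0,0,0,-1],[0.15,0.32,0,0,0,0,-1],[0.12,0.33,0,0,0,0,-1],[0.09,0.34,0,0,0,0,-1],[0.06,0.35,0,0,0,0,-1],[0.03,0.35,0,0,0,0,-1],[0,0.35,0,0,0,0,-1],[-0.03,0.35,0,0,0,0,-1],[0,0,0,0,0,0,-1],[0,0,0,0,0,0,-1]]]'
python3 - <<'E'
from look import *
p=tool()[0]; v=p[:2]-[.5415,.129]; print(np.hypot(*v),np.rad2deg(np.arctan2(v[1],v[0])))
pin(["side","scene"],["door_handle","door_hinge"])
E
```

```text
clock: 10.0
eef_pos: [0.4317, 0.1811, 0.083]
tool_rot: [0.0, 0.148, 0.989, 0.0]
ft_force: [4.3, -0.3, -14.1]
width: 0.0093
grasp_force: 29.8
0.12156969231811626 154.63058174857562
side door_handle [([0.435, 0.18, 0.101], 0.94)]
side door_hinge [([0.539, 0.131, 0.1], 0.94)]
scene door_handle [([0.428, 0.18, 0.099], 0.87)]
scene door_hinge [([0.543, 0.129, 0.099], 0.93), ([0.668, 0.066, 0.006], 0.38)]
```

The door is at about 1.8 rad. I release with a narrow opening, since the panel is close, and lift.

```bash
python3 -m creep '[[[0,0,0,0,0,0,-0.3],[0,0,0,0,0,0,-0.3],[0,0,0,0,0,0,-0.3],[0,0,-0.5,0,0,0,-0.3],[0,0,-0.8,0,0,0,-0.3],[0,0,-0.8,0,0,0,-0.3],[0,0,-0.8,0,0,0,-0.3],[0,0,-0.9,0,0,0,-0.3],[0,0,0,0,0,0,-0.3]]]'
python3 - <<'E'
from look import *
pin(["side"],["door_handle","door_hinge","cartridge_mid","cartridge","small_cartridge","cabinet","slot_front","slot_back"])
im=pin(["scene"],["door_handle","door_hinge","cartridge_mid","cartridge","small_cartridge","cabinet","slot_front","slot_back"])
s,_=camera("side")
f=lambda i,x,y:cv2.resize(i[y:y+100,x:x+160],(480,300),interpolation=cv2.INTER_CUBIC)
cv2.imwrite("pics/o1.png",np.vstack([f(im,270,150),f(s,240,130)])[:,:,::-1])
E
```

```text
clock: 11.42
eef_pos: [0.4318, 0.1812, 0.1989]
tool_rot: [0.002, 0.148, 0.989, 0.001]
ft_force: [0.5, 0.5, -0.1]
width: 0.0332
grasp_force: 0.0
side door_handle [([0.436, 0.18, 0.101], 0.67)]
side door_hinge [([0.538, 0.131, 0.101], 0.77)]
side cartridge_mid [([0.608, 0.055, 0.043], 0.81), ([0.406, -0.231, -0.003], 0.72)]
side cartridge [([0.606, 0.058, 0.008], 0.82), ([0.608, 0.054, 0.004], 0.34)]
side small_cartridge [([0.667, 0.066, 0.007], 0.7)]
side cabinet []
side slot_front [([0.61, 0.055, 0.006], 0.74)]
side slot_back [([0.669, 0.06, 0.008], 0.93)]
scene door_handle [([0.433, 0.178, 0.102], 0.65)]
scene door_hinge [([0.542, 0.127, 0.101], 0.7)]
scene cartridge_mid [([0.608, 0.062, 0.042], 0.42), ([0.604, 0.056, 0.005], 0.15)]
scene cartridge [([0.604, 0.055, 0.008], 0.43)]
scene small_cartridge [([0.666, 0.064, 0.006], 0.47)]
scene cabinet [([0.635, 0.057, -0.001], 0.94)]
scene slot_front [([0.607, 0.06, 0.005], 0.72), ([0.644, -0.15, 0.002], 0.29)]
scene slot_back [([0.666, 0.064, 0.003], 0.76), ([0.409, -0.46, -0.005], 0.5)]
```

View pics/o1.png

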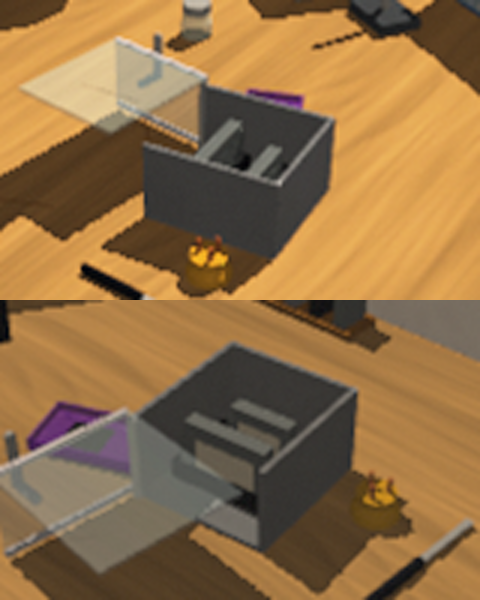

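Door open; the wide cartridge is in the front slot (top crop px 220,140; bottom crop px 230,435) at about (0.607, 0.057). I turn the tool to the cabinet's yaw.

```bash
python3 -m creep '[[[0,0,0,0,0,0.95,0.1],[0,0,0,0,0,0.95,0.1],[0,0,0,0,0,0.95,0.1],[0,0,0,0,0,0.95,0.1],[0,0,0,0,0,0.95,0.1],[0,0,0,0,0,0.95,0.1],[0,0,0,0,0,0.95,0.1],[0,0,0,0,0,0.95,0.1],[0,0,0,0,0,0.95,0.1],[0,0,0,0,0,0.95,0.1],[0,0,0,0,0,0.95,0.1],[0,0,0,0,0,0.95,0.1],[0,0,0,0,0,0.95,0.1],[0,0,0,0,0,0.95,0.1],[0,0,0,0,0,0,0.1]]]'
python3 - <<'E'
from look import *
p,R,s=tool();print(R.round(3).tolist(),to([.607,.057,.199]))
E
```

```text
clock: 14.25
eef_pos: [0.4312, 0.181, 0.1972]
tool_rot: [0.0, 0.666, 0.746, 0.0]
ft_force: [-0.4, 0.4, 0.6]
width: 0.0525
grasp_force: 0.0
[[-0.114, 0.994, 0.0], [0.994, 0.114, 0.0], [0.0, 0.0, -1.0]] [-4.77377865  5.35270947 -0.05826833]
```

```bash
python3 -m creep '[[[-0.68,0.765,0,0,0,0,0.1],[-0.68,0.765,0,0,0,0,0.1],[-0.68,0.765,0,0,0,0,0.1],[-0.68,0.765,0,0,0,0,0.1],[-0.68,0.765,0,0,0,0,0.1],[-0.68,0.765,0,0,0,0,0.1],[-0.68,0.765,0,0,0,0,0.1],[0,0,0,0,0,0,0.1],[0,0,0,0,0,0,0.1]]]'
python3 - <<'E'
from look import *
p,R,s=tool();print(p,to([.607,.057,.048]))
im=pin(["wrist"],["cartridge_mid","cartridge","small_cartridge","slot_front","slot_back"])
cv2.imwrite("pics/w2.png",im[:,:,::-1])
E
```

```text
clock: 15.38
eef_pos: [0.6063, 0.0576, 0.197]
tool_rot: [-0.0, 0.666, 0.746, -0.0]
ft_force: [0.1, 0.2, -0.4]
width: 0.0523
grasp_force: 0.0
[0.6062999  0.05758563 0.19697931] [-0.02346314  0.02475059  4.96595294]
wrist cartridge_mid []
wrist cartridge [([0.607, 0.059, 0.007], 0.81), ([0.431, 0.18, 0.099], 0.47)]
wrist small_cartridge [([0.667, 0.067, 0.004], 0.81)]
wrist slot_front [([0.607, 0.055, 0.003], 0.72)]
wrist slot_back [([0.671, 0.066, 0.006], 0.9)]
```

View pics/w2.png

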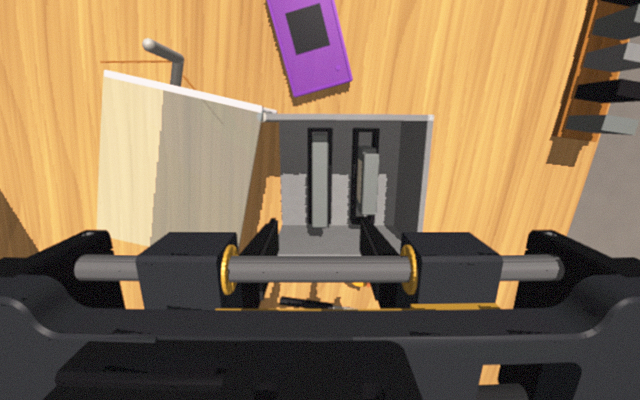

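The wrist view shows the cartridge at px (318,180), upright in the picture and midway between the fingers; the small one is at px (368,180) with clearance. I descend and close.

```bash
python3 -m creep '[[[0,0.02,0.5,0,0,0,-0.05],[0,0,0.6,0,0,0,-0.05],[0,0,0.6,0,0,0,-0.05],[0,0,0.6,0,0,0,-0.05],[0,0,0.6,0,0,0,-0.05],[0,0,0.6,0,0,0,-0.05],[0,0,0.6,0,0,0,-0.05],[0,0,0.6,0,0,0,-0.05],[0,0,0.27,0,0,0,-0.05],[0,0,0,0,0,0,-0.05],[0,0,0,0,0,0,-1],[0,0,0,0,0,0,-1],[0,0,0,0,0,0,-1],[0,0,0,0,0,0,-1],[0,0,0,0,0,0,-1],[0,0,0,0,0,0,-1]]]'
```

```text
clock: 17.68
eef_pos: [0.6077, 0.0574, 0.0484]
tool_rot: [0.0, 0.666, 0.746, 0.0]
ft_force: [-0.4, 0.2, 4.7]
width: 0.0177
grasp_force: 30.0
```

```bash
python3 -m creep '[[[0,0,-0.2,0,0,0,-1],[0,0,-0.4,0,0,0,-1],[0,0,-0.4,0,0,0,-1],[0,0,-0.4,0,0,0,-1],[0,0,-0.5,0,0,0,-1],[0,0,-0.5,0,0,0,-1],[0,0,-0.5,0,0,0,-1],[0,0,-0.6,0,0,0,-1],[0,0,-0.6,0,0,0,-1],[0,0,-0.6,0,0,0,-1],[0,0,-0.6,0,0,0,-1],[0,0,-0.6,0,0,0,-1],[0,0,-0.6,0,0,0,-1],[0,0,-0.5,0,0,0,-1],[0,0,-0.4,0,0,0,-1],[0,0,0,0,0,0,-1]]]'
python3 - <<'E'
from look import *
p,R,s=tool();print(p,R.round(2).tolist(),s["joints"].round(2) if hasattr(s["joints"],'round') else s["joints"])
pin(["side"],["cartridge_mid","small_cartridge","door_handle"])
E
```

```text
clock: 19.68
eef_pos: [0.6078, 0.0574, 0.2709]
tool_rot: [0.0, 0.666, 0.746, 0.0]
ft_force: [-0.5, 0.6, -1.4]
width: 0.0175
grasp_force: 30.0
[0.60776495 0.05741126 0.27092027] [[-0.11, 0.99, 0.0], [0.99, 0.11, 0.0], [-0.0, 0.0, -1.0]] [-0.01  0.4   1.48  0.    1.26 -0.13]
side cartridge_mid [([0.607, 0.056, 0.265], 0.7)]
side small_cartridge [([0.668, 0.065, 0.007], 0.69)]
side door_handle [([0.435, 0.183, 0.099], 0.86)]
```

```bash
python3 -m creep '[[[0,0,0,-0.5,0,0,-1],[0,0,0,-0.8,0,0,-1],[0,0,0,-0.8,0,0,-1],[0,0,0,-0.8,0,0,-1],[0,0,0,-0.8,0,0,-1],[0,0,0,-0.8,0,0,-1],[0,0,0,-0.8,0,0,-1],[0,0,0,-0.8,0,0,-1],[0,0,0,-0.8,0,0,-1],[0,0,0,-0.8,0,0,-1],[0,0,0,-0.8,0,0,-1],[0,0,0,-0.5,0,0,-1],[0,0,0,0,0,0,-1],[0,0,0,0,0,0,-1],[0,0,0,0,0,0,-1],[0,0,0,0,0,0,-1]]]'
python3 - <<'E'
from look import *
p,R,s=tool();print(p,R.round(2).tolist(),s["joint_vel"])
im=pin(["side"],["cartridge_mid","cartridge","small_cartridge","door_handle","door_hinge"])
im2=pin(["scene"],["cartridge_mid","cartridge","door_handle"])
f=lambda i,x,y:cv2.resize(i[y:y+150,x:x+200],(400,300),interpolation=cv2.INTER_CUBIC)
cv2.imwrite("pics/f.png",np.vstack([f(im2,250,90),f(im,220,80)])[:,:,::-1])
E
```

```text
clock: 21.88
eef_pos: [0.6077, 0.0575, 0.2702]
tool_rot: [0.255, 0.615, 0.689, 0.285]
ft_force: [0.5, 0.2, -0.3]
width: 0.0174
grasp_force: 30.0
[0.60769509 0.05747993 0.27024153] [[-0.11, 0.7, 0.7], [0.99, 0.08, 0.08], [0.0, 0.71, -0.71]] [-1.35832686e-05  1.99248376e-04  3.15482479e-03  1.26690281e-02
 -2.05985899e-03 -1.22384093e-02]
side cartridge_mid [([0.612, 0.057, 0.264], 0.71)]
side cartridge [([0.64, 0.062, 0.242], 0.78), ([0.406, -0.235, 0.001], 0.38)]
side small_cartridge [([0.665, 0.066, 0.007], 0.49)]
side door_handle [([0.436, 0.182, 0.101], 0.86)]
side door_hinge [([0.537, 0.131, 0.099], 0.73)]
scene cartridge_mid [([0.609, 0.06, 0.26], 0.86)]
scene cartridge [([0.634, 0.059, 0.24], 0.61)]
scene door_handle [([0.432, 0.181, 0.102], 0.73)]
```

View pics/f.png

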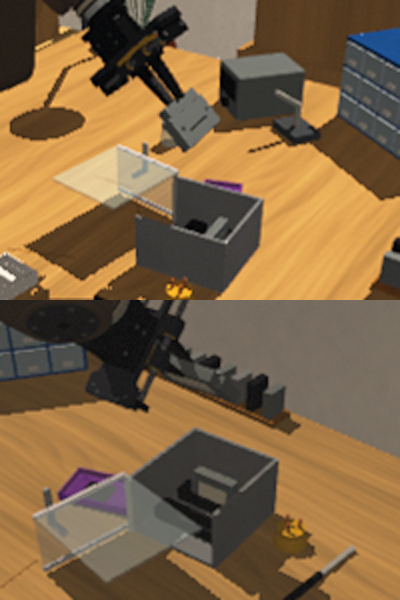

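The views show the cartridge held at 45° (top crop px 190,120), back up and contact edge lower. The door is open and the small cartridge is in place, so I hand it in.

```bash
python3 -c "
from cell import *
print(job_done())"
```

```text
the job is handed in; nothing more can be done
None
```

I swung the door open to about 1.8 rad and handed the job in with the gripper still holding the wide cartridge, tipped 45° with its back up and its centre about 26 cm above the bench; the small cartridge stayed in its slot, and no verdict was returned.

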